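Flip the slide rack's status flag

ROBOT

A 6-joint arm with a two-finger parallel gripper is mounted at the origin on the work surface. World frame = base frame: x ahead of the robot, y to its left, z up, the work surface at z = 0. Lengths are in mm, angles in rad, forces in N, time in s.
With the tool pointing down it reaches from about 250 to 800 mm from the base axis. Payload 3.9 kg.
Tool frame: the origin (TCP) lies between the finger pads; the fingertips stand 14 mm ahead of it and the grasp point (between the pads) lies 5 mm behind it; z points along the fingers, y is the line along which they close (so a half turn about z gives the same grasp; the last joint's range is limited). The gripper opens to 85 mm and grips with 20 to 120 N. Pads are 22 mm wide; open, the fingers measure 114 mm over their backs; the gripper's body (76 mm by 85 mm) begins 54 mm behind the grasp point. The pads swing forward as they close: fully open they stand 13 mm farther back than shut.
Start: joints at [1.303, 0.26, -0.138, 1.173, 0, 1.571], TCP at [138.916, 506.278, 245.304] pointing down, gripper open.
Joint ranges: [-2.78, 2.78], [-0.83, 1.72], [-1.28, 1.37], [-1.9, 2.12], [-1.57, 1.48], [-3.14, 3.14]. Speed limits (rad/s): [2.57, 2.57, 3.14, 3.14, 3.14, 3.14].

INTERFACE

Orientations are given as a unit quaternion [w, x, y, z].
In Python, from cell import sensors, capture, ticket gives the robot as it stands. The module is installed in compiled form; this text tells all that it offers.
- The arm moves only by the tool drive_tool, never from a script. Its argument "commands" is a list of rows, each a list of 3 entries, a list of its own where there are three numbers: the shift along the world's x, y, z in m, then the turn, a rotation vector about the world's x, y, z in degrees, then the finger opening in m, from 0 to 0.0854. A call has 1 to 5 rows; each row shifts and turns the commanded pose from where the row before left it; what a row does not reach is not made up. A row lasts 1/10 s, in which the tool goes at most 50 mm and 8.59 degrees, less where a joint would pass 70% of its speed; a pose out of reach is approached as far as the arm can. A call with a gripper value outside its range is refused whole. The fingers move at their own pace and stop on an object; the grip force is fixed at half the most. Time passes only in rows, so rows that do not move let the fingers close. It gives the time, the measured TCP pose, the force, the opening and the grip force at its end, in the units of the state.
- sensors.get_obs(): the state, without advancing time (a new reading comes with each control period).
- capture(name): name is "scene" or "side" or "wrist"; returns a dict with "color" (420x560x3 uint8, red, green, blue), "K" (3x3 intrinsics, pixels), "pose" (4x4, takes a point from camera to world coordinates); the wrist camera has in their place "hand_eye" (4x4, takes a point from camera to tool coordinates, whose origin is the TCP and whose axes are the flange's). Camera axes: x right, y down, z forward; pixel columns grow to the right and rows downward; lengths in mm; the calibration is good to about 2 mm. A picture is of the moment at which its call begins: read the wrist's pose just before it. There is no depth.
- ticket.finish_job(): hands the job in; it is judged then, once.
The state is a dict: "clock": time; "joint_pos": joint angles; "qd": joint speeds; "joint_torque": joint torques, N m; "position": TCP position; "eef_rot": TCP orientation; "wrist_force": force on the tool from outside, world axes, zero at the start; "ft_torque": the same for the moment, N m; "opening": opening from 0.0 (shut) to 1.0 (fully open); "grasp_force": force on a finger pad.
Only numpy, scipy, OpenCV 4.12 (cv2) and the standard library are available. Lean on these libraries where they do the work, as an engineer would, in place of code of your own. Each camera call takes 0.05 s, during which the arm holds its last target. There are 200 camera calls.

TASK

The slides on the blue stand have been read: with the fingers closed, push that stand's hinged flag paddle (it has a thumb tab) up, over its pivot and down flat on the other side, so that its green face shows on top instead of the red. Only push it with the fingertips: do not grip the paddle, and do not lift, tip or shove the stand. Leave the grey stand, its flag and everything else on the bench as they are, and come clear at the end.

Things in the scene. Friction and masses are not known exactly. Their poses are not given: they have to be found in the camera images.
- blue_stand: blue stand, loose on the bench, 0.6 to 1.2 kg: base plate 150 x 190 x 12 mm (x, y, z), origin at the centre of its underside. The +y half carries a white rack of glass slides (tops at z = 38 mm); on the other half two hinge cheeks at y = -87 and -3 mm (7 mm thick, 22 mm long in x, tops at z = 81 mm) carry the flag paddle. This is the stand whose flag is to be flipped.
- blue_flag (a joint): hinge angle of the blue stand's flag paddle, rad. 0: level, reaching to the stand's -x side, red face up; pi/2: upright; pi: level on the stand's +x side, green face up. Stops at 0 and pi. The hinge is stiff (0.04 N m, about 1 N at 50 mm): the paddle stays where it is left and does not fall over or lie down by itself. Starts between 0 and 0.3.
- blue_pivot (a point): centre of the blue stand's hinge pin: at x = 0, y = -45 mm, z = 75 mm of the stand, with the stand's axes. The pin is 10 mm thick and runs along y
- blue_edge (a point): middle of the blue paddle's free edge, 60 mm from the pin; moves with it. x points along the plate to the pin, y along the pin, z out of the red face. The paddle is a 6 mm plate, 70 mm wide along y, red on one face, green on the other
- blue_tab (a point): top of the blue paddle's white thumb tab, moves with the paddle: the tab stands square out of the red face at the pin, 50 mm high from the pin's axis, 44 mm wide along y, 5 mm thick. Upright above the pin at joint 0, level to the stand's +x side at pi/2, hanging below the pin at pi; pushing it to the stand's +x raises the paddle
- grey_stand: grey stand, loose on the bench, 0.6 to 1.2 kg: base plate 150 x 190 x 12 mm (x, y, z), origin at the centre of its underside. The +y half carries a white rack of glass slides (tops at z = 38 mm); on the other half two hinge cheeks at y = -87 and -3 mm (7 mm thick, 22 mm long in x, tops at z = 81 mm) carry the flag paddle. Same build as the blue one; to be left alone.
- grey_flag (a joint): hinge angle of the grey stand's flag paddle, rad. 0: level, reaching to the stand's -x side, red face up; pi/2: upright; pi: level on the stand's +x side, green face up. Stops at 0 and pi. The hinge is stiff (0.04 N m, about 1 N at 50 mm): the paddle stays where it is left and does not fall over or lie down by itself. Starts between 0 and 0.3; to be left alone.
- stain_bottle: small amber glass stain bottle with a black cap, 32 mm across, 75 mm tall; loose, origin at the centre of its underside; to be left alone
- sample_jar: clear sample jar with a yellow cap, 60 mm across, 70 mm tall; loose, origin at the centre of its underside; to be left alone
- slide_box: orange slide box, 85 x 100 x 32 mm; loose, origin at the centre of its underside; to be left alone
- timer: white bench timer, 50 x 65 x 22 mm; loose, origin at the centre of its underside; to be left alone
- beaker: clear plastic beaker, 64 mm across, 85 mm tall; loose, origin at the centre of its underside; to be left alone
- counter: steel hand tally counter, 52 mm across, 30 mm tall; loose, origin at the centre of its underside; to be left alone

How it is judged:
By the outcome, as a careful person would: the job done as asked, in the order asked, and still so for the second after the job is handed in, with the robot touching nothing.
It also fails if it takes over 54 s, if anything falls off the work surface, if the arm or the gripper's body presses on something with over 40 N, if the wrist force passes 120 N, or if a joint passes its speed limit or range.

## Working session

There is one attempt and no reset: what is moved stays moved. The work goes in short steps, Python scripts to look and compute and a tool call to move; the robot and the scene stay as the last step left them, time stands still between calls to the robot, and variables do not carry over. Pictures are saved under pics/ and viewed, at most 10 in all, crops included, and the job is handed in when it is done.

Besides the shell and the picture viewer there is one more tool, called after ">>>" by a JSON object that holds its "api" and its "payload", one argument or row to a line. drive_tool: Moves the arm, as the interface text tells. Its arguments: {"type":"object","properties":{"commands":{"type":"array"}},"required":["commands"]}

```bash
mkdir -p pics
cat > h.py <<'E'
import numpy as np, cv2
from cell import sensors, capture, ticket
def snap(n,f):
    c=capture(n); cv2.imwrite(f'pics/{f}.png',c['color'][...,::-1]); return c
E
python3 - <<'E'
from h import *
import pickle
d={}
for n in ['scene','side']:
    c=snap(n,n+'0'); d[n]=(c['K'],c['pose']); print(n,c['K'].tolist(),c['pose'].round(3).tolist())
pickle.dump(d,open('cams.pkl','wb'))
print(sensors.get_obs())
E
```

```text
scene [[505.8555424948684, 0.0, 279.0430251368786], [0.0, 505.8555424948684, 217.98352798689083], [0.0, 0.0, 1.0]] [[-0.343, 0.582, -0.737, 1563.922], [0.939, 0.206, -0.274, 359.129], [-0.008, -0.786, -0.618, 884.124], [0.0, 0.0, 0.0, 1.0]]
side [[443.8101052982184, 0.0, 279.4260752453114], [0.0, 443.8101052982184, 205.0166411513446], [0.0, 0.0, 1.0]] [[0.863, -0.395, 0.315, 196.149], [-0.505, -0.684, 0.527, -749.097], [0.007, -0.614, -0.789, 1177.832], [0.0, 0.0, 0.0, 1.0]]
{'clock': 0.1, 'joint_pos': array([ 1.30297474e+00,  2.60625355e-01, -1.39227169e-01,  1.17272567e+00,
       -3.66398516e-06,  1.57080622e+00]), 'qd': array([-0.0002733 , -0.00162965,  0.00370949,  0.00138947, -0.00046083,
        0.00136118]), 'joint_torque': array([-2.39219326e-04, -4.06509018e+01,  2.54527545e+01,  1.01072944e-02,
       -6.57798364e-05,  1.30079147e-06]), 'position': array([138.77602771, 505.7129927 , 244.54932593]), 'eef_rot': array([-1.17129550e-04,  1.33515781e-01,  9.91046287e-01, -8.83203530e-04]), 'wrist_force': array([-0.03595372, -0.2687804 ,  0.70054465]), 'ft_torque': array([-0.04064197, -0.00259433, -0.00385226]), 'grasp_force': 0.0, 'opening': 0.9992459613441148}
```

View pics/scene0.png

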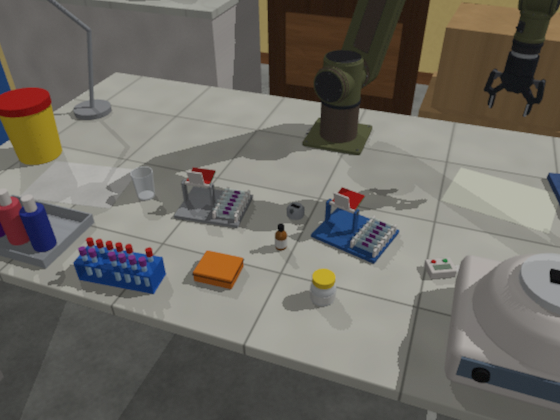

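View pics/side0.png

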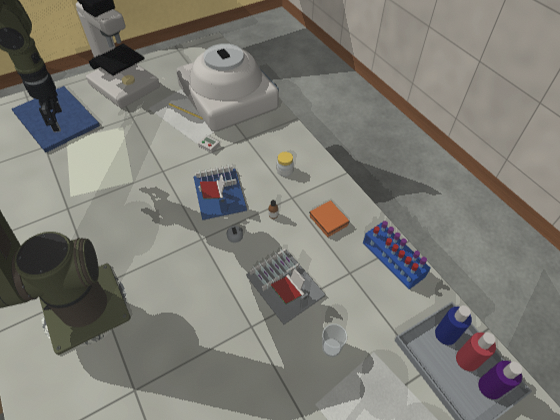

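The scene view shows the blue stand at about (357,230), with its red paddle at (348,198). In the side view it is at about (220,192). The grey stand is well away to the robot's right. Next I'll enlarge the blue stand in both views.

Run:
```python
import cv2,numpy as np
a=cv2.imread('pics/scene0.png')[180:265,300:410]; b=cv2.imread('pics/side0.png')[155:225,180:260]
A=cv2.resize(a,None,fx=7,fy=7,interpolation=cv2.INTER_CUBIC); B=cv2.resize(b,None,fx=8,fy=8,interpolation=cv2.INTER_CUBIC)
for I,u0,v0,f in((A,300,180,7),(B,180,155,8)):
    for k in range(0,I.shape[1]//f,10): cv2.putText(I,str(u0+k),(k*f,10),0,.35,(0,255,255)); cv2.line(I,(k*f,12),(k*f,I.shape[0]),(0,255,255),1) if k%10==0 else 0
    for k in range(10,I.shape[0]//f,10): cv2.putText(I,str(v0+k),(0,k*f),0,.35,(0,255,255)); cv2.line(I,(22,k*f),(I.shape[1],k*f),(0,255,255),1)
cv2.imwrite('pics/A.png',A);cv2.imwrite('pics/B.png',B)
```

```text
(no output)
```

View pics/A.png

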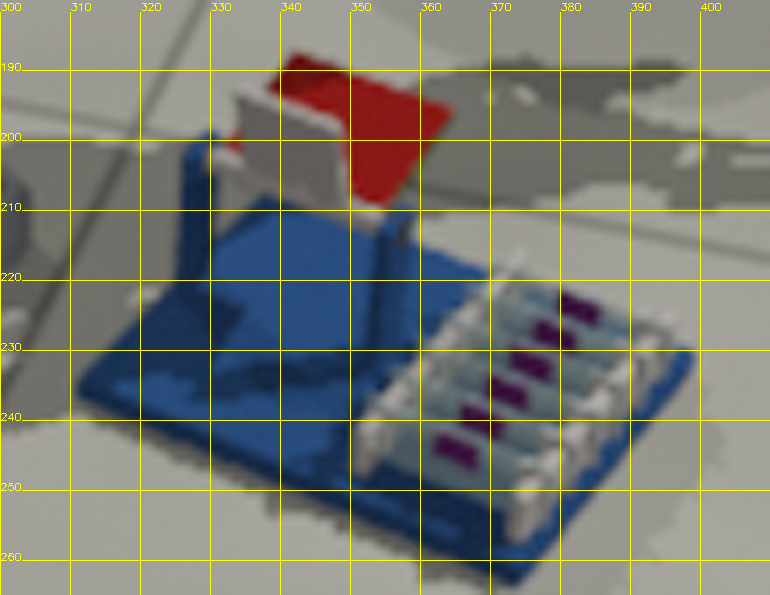

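View pics/B.png

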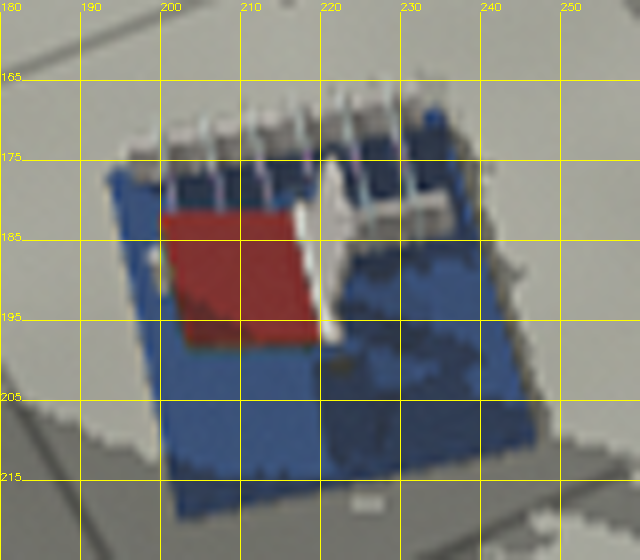

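The crops show the blue base's top corners at these pixels:

| Corner | Scene | Side |
|---|---|---|
| +x −y | (312,234) | (247,210) |
| +x +y | (373,259) | (234,168.5) |
| −x +y | (399,230) | (193.5,177) |
| −x −y | (337.5,207.5) | (202,219.5) |

The paddle's free corners in the scene view are (342,187) and (364,195.5), and the tab's top corners are (334,193.5) and (349,199.5). I'll fit the pose and hinge angle together.

```bash
cat > fit.py <<'E'
from h import *
import pickle
from scipy.optimize import least_squares
d=pickle.load(open('cams.pkl','rb'))
def proj(n,P):
    K,T=d[n]; p=np.linalg.inv(T)@np.r_[P,1]; q=K@p[:3]; return q[:2]/q[2]
def toW(x,P):
    c,s=np.cos(x[2]),np.sin(x[2]); return np.array([x[0]+c*P[0]-s*P[1],x[1]+s*P[0]+c*P[1],P[2]])
def fl(th,r,h,y): # r along plate from pin, h out of red face
    return (-r*np.cos(th)+h*np.sin(th), y, 75+r*np.sin(th)+h*np.cos(th))
E
python3 - <<'E'
from fit import *
obs=[('scene',(312,234),(75,-95,12)),('scene',(373,259),(75,95,12)),('scene',(399,230),(-75,95,12)),('scene',(337.5,207.5),(-75,-95,12)),
('side',(247,210),(75,-95,12)),('side',(234,168.5),(75,95,12)),('side',(193.5,177),(-75,95,12)),('side',(202,219.5),(-75,-95,12)),
('scene',(342,187.5),'F-'),('scene',(364,195.5),'F+'),('side',(200,181.5),'F+'),('side',(203,198.5),'F-'),('scene',(334,193.5),'T-'),('scene',(349,199.5),'T+')]
def pt(x,k):
    if not isinstance(k,str): return toW(x,k)
    s=1 if k[1]=='+' else -1
    return toW(x,fl(x[3],60,3,-45+35*s) if k[0]=='F' else fl(x[3],0,50,-45+22*s))
res=lambda x:np.concatenate([proj(n,pt(x,k))-uv for n,uv,k in obs])
r=least_squares(res,[450,100,0,.1],loss='soft_l1'); print(r.x.round(3)); print(res(r.x).reshape(-1,2).round(1).tolist())
x=r.x
for n,P in [('pivot',(0,-45,75)),('tab',fl(x[3],0,50,-45)),('edge',fl(x[3],60,0,-45))]: print(n,toW(x,P).round(1))
E
```

```text
[ 5.01268e+02  1.82302e+02 -2.79000e-01  2.20810e+01]
[[-1.7, -3.4], [0.3, -0.5], [0.3, -2.1], [1.3, -3.8], [-3.6, 0.3], [-1.3, 0.4], [-3.0, -0.4], [-4.0, -0.3], [-23.1, 26.3], [-22.1, 27.9], [32.7, -0.2], [33.8, -1.2], [0.8, 22.3], [-0.3, 22.0]]
pivot [488.9 139.   75. ]
tab [484.6 140.3  25.2]
edge [546.3 122.6  69.6]
```

```bash
cat > f2.py <<'E'
from fit import *
obs=[('scene',(312,234),(75,-95,12)),('scene',(373,259),(75,95,12)),('scene',(399,230),(-75,95,12)),('scene',(337.5,207.5),(-75,-95,12)),
('side',(247,210),(75,-95,12)),('side',(234,168.5),(75,95,12)),('side',(193.5,177),(-75,95,12)),('side',(202,219.5),(-75,-95,12)),
('scene',(342,187.5),'F-'),('scene',(364,195.5),'F+'),('side',(200,181.5),'F+'),('side',(203,198.5),'F-'),('scene',(334,193.5),'T-'),('scene',(349,199.5),'T+')]
def pt(x,k):
    if not isinstance(k,str): return toW(x,k)
    s=1 if k[1]=='+' else -1
    return toW(x,fl(x[3],60,3,-45+35*s) if k[0]=='F' else fl(x[3],0,50,-45+22*s))
# a constant pixel shift per camera (x[4:8]) soaks up calibration error, weighted 1 px
def res(x,p=True):
    o={'scene':x[4:6],'side':x[6:8]}
    e=np.concatenate([proj(n,pt(x,k))+o[n]-uv for n,uv,k in obs])
    return np.r_[e,x[4:8]] if p else e
r=least_squares(res,[500,182,-.28,.15,0,0,0,0],bounds=([-1e4]*3+[-.1]+[-5]*4,[1e4]*3+[.5]+[5]*4)); x=r.x
print(x.round(3)); print(res(x,False).reshape(-1,2).round(1).tolist())
for n,P in [('pivot',(0,-45,75)),('tab',fl(x[3],0,50,-45)),('edge',fl(x[3],60,0,-45))]: print(n,toW(x,P).round(1))
E
python3 f2.py
```

```text
[ 5.09613e+02  1.82938e+02 -2.56000e-01  3.01000e-01  7.26000e-01
  8.32000e-01  6.69000e-01  8.26000e-01]
[[-1.5, 0.0], [1.6, 2.3], [0.5, -0.0], [0.6, -1.1], [-0.2, -0.6], [0.7, 0.0], [-0.8, -0.1], [-0.3, -0.4], [-0.5, -0.4], [0.4, -0.1], [-0.4, 0.5], [0.3, -0.2], [-0.9, -0.5], [-0.9, -1.0]]
pivot [498.2 139.4  75. ]
tab [512.6 135.6 122.7]
edge [442.8 153.9  92.8]
```

The fit is consistent: residuals are about 1 px, the flag is at about 0.3 rad and the stand's yaw is −0.256. The tool's y axis already lies along the stand's y, so no turn is needed. I'll close the fingers and move over the stand.

>>> {"api": "drive_tool", "payload": {
  "commands": [
    [[0.028,-0.03,0],[0,0,0],0],
    [[0.028,-0.03,0],[0,0,0],0],
    [[0.028,-0.03,0],[0,0,0],0],
    [[0.028,-0.03,0],[0,0,0],0],
    [[0.028,-0.03,0],[0,0,0],0]
  ]
}}

```text
clock: 0.6
position: [279.5, 354.8, 245.0]
eef_rot: [-0.0, 0.133, 0.991, -0.0]
wrist_force: [0.9, -0.1, 0.1]
opening: 0.141
grasp_force: 0.0
```

>>> {"api": "drive_tool", "payload": {
  "commands": [
    [[0.028,-0.03,0],[0,0,0],0],
    [[0.028,-0.03,0],[0,0,0],0],
    [[0.028,-0.03,0],[0,0,0],0],
    [[0.028,-0.03,0],[0,0,0],0],
    [[0.028,-0.03,0],[0,0,0],0]
  ]
}}

```text
clock: 1.1
position: [419.6, 204.7, 245.1]
eef_rot: [-0.0, 0.134, 0.991, -0.0]
wrist_force: [0.7, -0.0, -1.1]
opening: -0.003
grasp_force: 0.0
```

>>> {"api": "drive_tool", "payload": {
  "commands": [
    [[0.028,-0.03,0],[0,0,0],0],
    [[0.022,-0.025,0],[0,0,0],0],
    [[0,0,0],[0,0,0],0],
    [[0,0,0],[0,0,0],0]
  ]
}}

```text
clock: 1.5
position: [468.8, 150.7, 244.8]
eef_rot: [-0.001, 0.134, 0.991, -0.0]
wrist_force: [-0.1, 0.4, -0.0]
opening: 0.002
grasp_force: 0.0
```

```bash
cat > look.py <<'E'
import sys
from fit import *
o=sensors.get_obs(); c=snap('wrist',sys.argv[1])
from scipy.spatial.transform import Rotation as R
q=o['eef_rot']; T=np.eye(4); T[:3,:3]=R.from_quat(np.r_[q[1:],q[0]]).as_matrix(); T[:3,3]=o['position']
W=T@c['hand_eye']; pickle.dump((c['K'],W),open('w.pkl','wb')); 
print(o['clock'],o['position'].round(1),q.round(3),o['opening'].round(3),o['wrist_force'].round(1)); print(c['hand_eye'].round(3).tolist(),c['K'][0,0])
d['wrist']=(c['K'],W)
x=[509.6,182.9,-.256,.30]
for n,P in [('T-',fl(x[3],0,50,-67)),('T+',fl(x[3],0,50,-23)),('F-',fl(x[3],60,3,-80)),('F+',fl(x[3],60,3,-10)),('C-',(-11,-87,81)),('C+',(-11,-3,81)),('B--',(-75,-95,12)),('B+-',(75,-95,12)),('B++',(75,95,12)),('B-+',(-75,95,12))]: print(n,proj('wrist',toW(x,P)).round(0))
E
python3 look.py w1
```

```text
Traceback (most recent call last):
  File "look.py", line 7, in <module>
    print(o['clock'],o['position'].round(1),q.round(3),o['opening'].round(3),o['wrist_force'].round(1)); print(c['hand_eye'].round(3).tolist(),c['K'][0,0])
                                                       ^^^^^^^^^^^^^^^^^^
AttributeError: 'float' object has no attribute 'round'
```

View pics/w1.png

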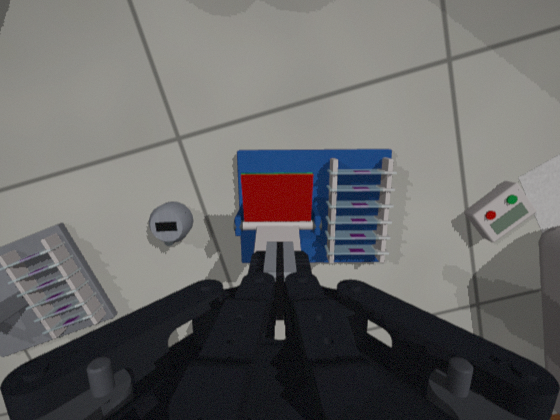

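The wrist view shows the stand square to the image. The free-edge corners are at (242,174) and (312,174). The base's back corners are at (238,150) and (391,150). The pin is at row 226, and the white tab leans down the image from there. I'll compare these with the prediction.

```bash
sed -i "s/o\['opening'\].round(3)/round(o['opening'],3)/" look.py; python3 look.py w2
```

```text
1.55 [468.3 151.3 244.9] [-0.001  0.134  0.991 -0.   ] 0.002 [-0.8  0.7  0.5]
[[0.001, -0.966, -0.259, 64.76], [1.0, 0.001, -0.0, 0.054], [0.0, -0.259, 0.966, -128.491], [0.0, 0.0, 0.0, 1.0]] 292.4853957025662
T- [252. 255.]
T+ [300. 254.]
F- [238. 174.]
F+ [312. 173.]
C- [236. 215.]
C+ [316. 214.]
B-- [235. 149.]
B+- [240. 262.]
B++ [382. 261.]
B-+ [391. 147.]
```

The fit agrees within about 2 mm, and the stand's yaw equals the tool's. The pivot is at about (498,140). I'll come down into the corner above the red face, behind the tab.

>>> {"api": "drive_tool", "payload": {
  "commands": [
    [[0.016,-0.007,-0.01],[0,0,0],0],
    [[0,0,-0.04],[0,0,0],0],
    [[0,0,-0.04],[0,0,0],0],
    [[0,0,-0.03],[0,0,0],0],
    [[0,0,0],[0,0,0],0]
  ]
}}

```text
clock: 2.1
position: [481.2, 143.6, 121.0]
eef_rot: [-0.004, 0.133, 0.991, -0.002]
wrist_force: [-1.1, -0.2, -0.7]
opening: -0.0
grasp_force: 0.0
```

>>> {"api": "drive_tool", "payload": {
  "commands": [
    [[0.006,-0.0016,0.001],[0,0,0],0],
    [[0.006,-0.0016,0.001],[0,0,0],0],
    [[0.005,-0.0014,-0.002],[0,0,0],0],
    [[0.005,-0.0014,-0.002],[0,0,0],0],
    [[0,0,0],[0,0,0],0]
  ]
}}

```text
clock: 2.6
position: [508.5, 138.3, 123.9]
eef_rot: [0.001, 0.134, 0.991, 0.0]
wrist_force: [0.1, 0.3, -1.0]
opening: -0.0
grasp_force: 0.0
```

```bash
python3 look.py w3 | head -1
```

```text
2.6 [508.5 138.3 123.9] [0.001 0.134 0.991 0.   ] -0.0 [ 0.1  0.3 -1. ]
```

View pics/w3.png

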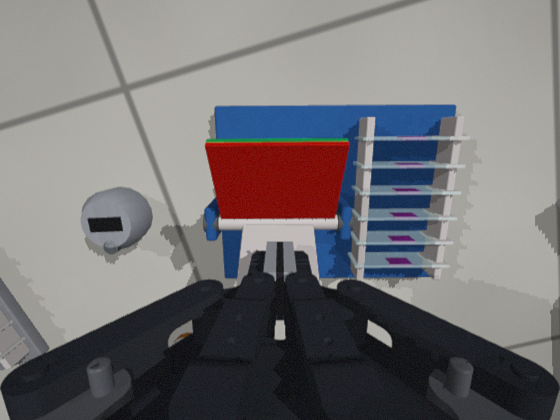

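The picture shows the paddle rising: the free edge is at row 142 and now wider, the pin is at row 225, and the tips bear on the tab at (280,245). The stand has not moved. I'll carry on around the arc.

>>> {"api": "drive_tool", "payload": {
  "commands": [
    [[0.004,-0.001,-0.005],[0,0,0],0],
    [[0.004,-0.001,-0.005],[0,0,0],0],
    [[0.003,-0.001,-0.005],[0,0,0],0],
    [[0.002,-0.0005,-0.005],[0,0,0],0],
    [[0,0,0],[0,0,0],0]
  ]
}}

```text
clock: 3.15
position: [519.7, 134.5, 102.3]
eef_rot: [-0.001, 0.134, 0.991, -0.0]
wrist_force: [-1.0, -0.2, 0.4]
opening: -0.002
grasp_force: 0.0
```

>>> {"api": "drive_tool", "payload": {
  "commands": [
    [[0.002,-0.0005,-0.004],[0,0,0],0],
    [[0,0,0],[0,0,0],0]
  ]
}}

```text
clock: 3.35
position: [521.4, 134.1, 98.6]
eef_rot: [-0.001, 0.134, 0.991, -0.0]
wrist_force: [0.1, -0.5, -0.5]
opening: -0.0
grasp_force: 0.0
```

```bash
python3 look.py w4 | head -1
```

```text
3.35 [521.4 134.1  98.6] [-0.001  0.134  0.991 -0.   ] -0.0 [ 0.1 -0.5 -0.5]
```

View pics/w4.png

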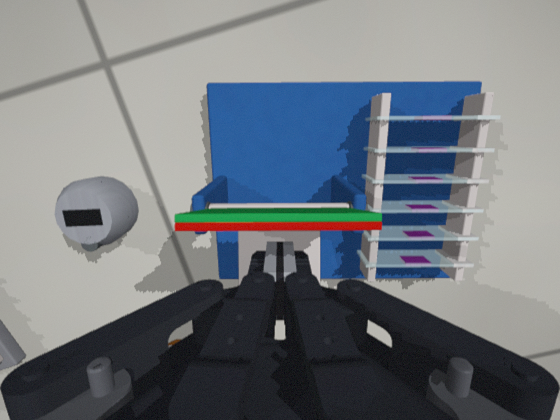

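The paddle is almost upright: edge-on, with the edge at rows 212 to 230, and the green face turned toward −x. I'll lift out, go over the top, and come down behind the green face.

>>> {"api": "drive_tool", "payload": {
  "commands": [
    [[0,0,0.04],[0,0,0],0],
    [[0,0,0.04],[0,0,0],0],
    [[0,0,0.005],[0,0,0],0],
    [[-0.031,0.0085,0],[0,0,0],0],
    [[-0.031,0.0085,0],[0,0,0],0]
  ]
}}

```text
clock: 3.9
position: [460.0, 151.4, 184.4]
eef_rot: [0.001, 0.134, 0.991, 0.0]
wrist_force: [-1.0, 0.2, 1.1]
opening: 0.0
grasp_force: 0.0
```

>>> {"api": "drive_tool", "payload": {
  "commands": [
    [[0,0,0],[0,0,0],0],
    [[0,0,-0.03],[0,0,0],0],
    [[0,0,-0.025],[0,0,0],0],
    [[0,0,0],[0,0,0],0]
  ]
}}

```text
clock: 4.3
position: [457.6, 150.3, 126.3]
eef_rot: [-0.003, 0.133, 0.991, -0.001]
wrist_force: [-1.3, 0.1, 0.7]
opening: -0.0
grasp_force: 0.0
```

>>> {"api": "drive_tool", "payload": {
  "commands": [
    [[0.009,-0.0025,0.001],[0,0,0],0],
    [[0.009,-0.0025,0.001],[0,0,0],0],
    [[0.008,-0.002,0.001],[0,0,0],0],
    [[0.0065,-0.0018,0.001],[0,0,0],0],
    [[0.0065,-0.0018,0.001],[0,0,0],0]
  ]
}}

```text
clock: 4.8
position: [500.0, 140.6, 134.8]
eef_rot: [0.0, 0.134, 0.991, 0.0]
wrist_force: [-0.4, 0.4, 0.4]
opening: 0.001
grasp_force: 0.4
```

>>> {"api": "drive_tool", "payload": {
  "commands": [
    [[0.006,-0.0017,-0.002],[0,0,0],0],
    [[0.006,-0.0017,-0.003],[0,0,0],0],
    [[0,0,0],[0,0,0],0]
  ]
}}

```text
clock: 5.1
position: [511.9, 137.1, 128.9]
eef_rot: [0.0, 0.134, 0.991, -0.0]
wrist_force: [0.3, -0.4, -0.5]
opening: -0.004
grasp_force: 0.0
```

```bash
python3 look.py w5 | head -1
```

```text
5.1 [511.9 137.1 128.9] [ 0.     0.134  0.991 -0.   ] -0.004 [ 0.3 -0.4 -0.5]
```

View pics/w5.png

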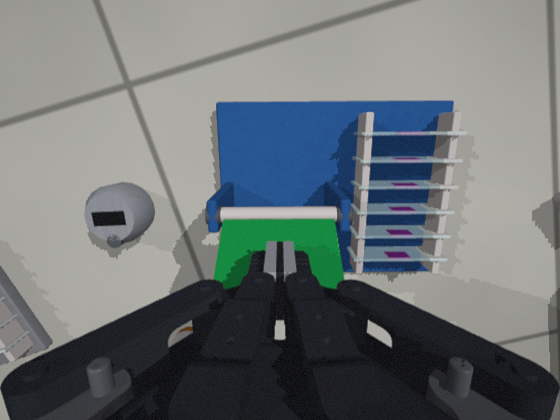

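The green face is now turned over and leaning to +x. The pin is at row 213 and the stand is unmoved. I'll follow it down.

>>> {"api": "drive_tool", "payload": {
  "commands": [
    [[0.004,-0.001,-0.005],[0,0,0],0],
    [[0.004,-0.001,-0.005],[0,0,0],0],
    [[0.004,-0.001,-0.006],[0,0,0],0],
    [[0.003,-0.001,-0.006],[0,0,0],0],
    [[0.002,-0.0005,-0.005],[0,0,0],0]
  ]
}}

```text
clock: 5.65
position: [528.4, 132.7, 101.7]
eef_rot: [0.0, 0.134, 0.991, 0.0]
wrist_force: [0.1, -0.5, 1.8]
opening: 0.001
grasp_force: 0.5
```

>>> {"api": "drive_tool", "payload": {
  "commands": [
    [[0.001,-0.0002,-0.004],[0,0,0],0],
    [[0,0,-0.004],[0,0,0],0],
    [[0,0,-0.002],[0,0,0],0],
    [[0,0,0],[0,0,0],0]
  ]
}}

```text
clock: 6.05
position: [528.5, 132.6, 92.1]
eef_rot: [-0.0, 0.133, 0.991, -0.0]
wrist_force: [-0.2, -1.1, 0.4]
opening: -0.001
grasp_force: 0.0
```

>>> {"api": "drive_tool", "payload": {
  "commands": [
    [[0,0,-0.001],[0,0,0],0],
    [[0,0,0],[0,0,0],0]
  ]
}}

```text
clock: 6.25
position: [528.5, 132.6, 91.9]
eef_rot: [-0.0, 0.133, 0.991, 0.0]
wrist_force: [-1.4, -1.1, 6.0]
opening: 0.004
grasp_force: 2.9
```

>>> {"api": "drive_tool", "payload": {
  "commands": [
    [[0,0,-0.001],[0,0,0],0],
    [[0,0,0],[0,0,0],0]
  ]
}}

```text
clock: 6.45
position: [528.6, 132.6, 91.9]
eef_rot: [0.0, 0.133, 0.991, 0.0]
wrist_force: [-4.0, -1.0, 12.0]
opening: 0.001
grasp_force: 5.8
```

The force rises with no further travel, so the paddle is against its stop at z = 78 mm. I'll come clear straight up, then back, and check.

>>> {"api": "drive_tool", "payload": {
  "commands": [
    [[0,0,0.01],[0,0,0],0],
    [[0,0,0.04],[0,0,0],0],
    [[0,0,0.04],[0,0,0],0],
    [[0,0,0.04],[0,0,0],0],
    [[-0.03,0.008,0.03],[0,0,0],0]
  ]
}}

```text
clock: 6.95
position: [502.2, 140.7, 253.1]
eef_rot: [0.003, 0.134, 0.991, 0.001]
wrist_force: [-0.2, -0.5, 0.8]
opening: 0.001
grasp_force: 0.0
```

>>> {"api": "drive_tool", "payload": {
  "commands": [
    [[-0.04,0.01,0.02],[0,0,0],0],
    [[-0.04,0.01,0],[0,0,0],0],
    [[-0.03,0.01,0],[0,0,0],0],
    [[0,0,0],[0,0,0],0],
    [[0,0,0],[0,0,0],0]
  ]
}}

```text
clock: 7.45
position: [388.6, 170.8, 270.8]
eef_rot: [0.001, 0.133, 0.991, 0.0]
wrist_force: [0.6, -0.7, 0.3]
opening: -0.001
grasp_force: 0.0
```

Run:
```python
from fit import *
cs=[snap('scene','s2'),snap('side','sd2')]
x=[509.6,182.9,-.26]
I=[cv2.resize(cv2.imread(f'pics/{f}.png')[v:v+85,u:u+100],None,fx=4,fy=4,interpolation=cv2.INTER_CUBIC) for f,u,v in(('scene0',300,180),('s2',300,180),('side0',175,145),('sd2',175,145))]
cv2.imwrite('pics/cmp.png',cv2.resize(np.vstack([np.hstack(I[:2]),np.hstack(I[2:])]),(700,595)))
```

```text
(no output)
```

View pics/cmp.png

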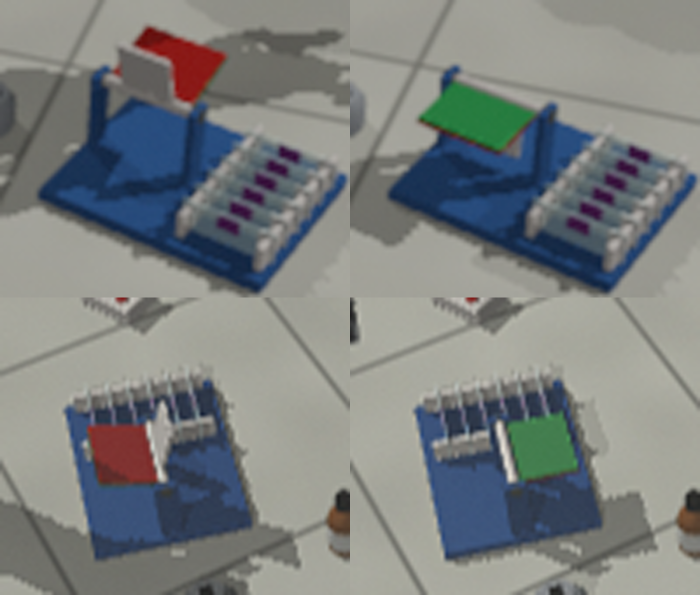

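The before-and-after crops show the green face up and the paddle flat on the +x side. The stand and the nearby objects are in the same pixels as before, and the arm is clear.

```bash
python3 -c "
from cell import ticket
print(ticket.finish_job())"
```

```text
the job is handed in; nothing more can be done
None
```

The blue stand's flag now lies flat on its +x side with the green face up; the stand and nearby objects show no movement in the before-and-after pictures, the arm is clear, and the job was handed in at about 7.5 s.

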